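Set the strap cutter's fence on the 40 mm gauge

TASK

Set the strap cutter for 40 mm straps: take the widest of the three steel setting gauges from the wooden tray and lay it flat in the slot on the deck, between the sliding fence and the fixed guide bar, and let go of it. Then turn the knob sunk in the deck clockwise until you feel the fence nip the gauge against the guide bar: snug, so that it cannot shift, but not forced. Leave the gauge nipped there, move the fence by its knob only, do not ram the fingers into the well, and leave the other gauges, the oil bottle and the spanner where they are.

Things in the scene. Friction and masses are not known exactly. Their poses are not given: they have to be found in the camera images.
- gauge40_grip (a point): Widest setting gauge, the one to use: steel plate 40 mm wide (its x), 60 long (its y), 12 thick, 0.2-0.4 kg, with an upright square grip post 14 x 14 mm in the middle of its top, rising to 60 mm above its underside. This point is on the post's axis, 36 mm above the underside: grip the post here. The post's sides are parallel to x and y; z is up.
- gauge32_grip (a point): Spare gauge, same shape but 32 mm wide; the same point. Not to be moved.
- gauge25_grip (a point): Spare gauge, same shape but 25 mm wide; the same point. Not to be moved.
- tray: Wooden tray 260 x 100 x 18 mm on the bench in which the three gauges lie in a row 80 mm apart, in any order; origin at the centre of its underside, x along the row; inner floor 6 mm up.
- slot (a point): Point on the deck where the middle of the nipped gauge belongs; axes as the cutter's. Fence (-x side) and guide bar (+x side) run along y, -115 to +115 mm from here, 12 mm high. Set the gauge's 60 mm side along y, its middle within 40 mm of here along y. The bar's face is at x = +20 mm only nominally: it is set off by up to 5 mm either way for knife wear, which is not measured.
- fence: Sliding fence: steel bar 16 mm wide, 230 long, 12 high on the deck, driven along the cutter's +x by the knob. Its origin lies on its working face (the +x side) at deck level, 35 mm to the +y side of its middle. The free slot reaches from this face to the guide bar's face, 45 to 69 mm wide at the start. A stiff spring pack backs the bar.
- knob_grip (a point): Small black bar knob sunk in the deck's well. Bar 30 mm long (its x), 10 thick (its y), 28 high, on a disc 32 mm in diameter and 4 high; its top is 2 mm below the deck. This point is on the turning axis (z, up), 4 mm below the bar's top and 28 mm above the well's floor: pinch the bar across its y at this height. It moves the fence by rack and pinion.
- well: The round well, 72 mm in diameter and 34 mm deep, with the knob in its middle; origin on its axis, 57 mm below the deck surface, z up. Fingers must go in little opened (all within 34 mm of the axis) and stay clear of floor and wall.
- oiler_mid (a point): White plastic oil bottle, 36 mm in diameter and 70 mm high, standing on the deck's far right corner; point on its axis half-way up. Not to be moved.
- spanner_mid (a point): Steel spanner 130 mm long, lying on the deck beyond the guide bar; point at its middle. Not to be moved.
- cutter: Strap cutter, a bench machine with a flat deck 260 x 360 mm, 65 mm above the bench; origin under its middle, x away from the robot, y left, z up. On the deck: the knob's well (front right), sliding fence, fixed guide bar beyond it; knife head from y = +105 mm leftwards, 170 mm above the bench at its highest.
- knob (a joint): Angle of the knob, grows clockwise seen from above and closes the fence 12 mm per rad; 0.4 to 2.45 rad from start to nip. Drag 0.2 N m while turning (may relax after a stop), which also holds it where left. From the nip on each newton adds 0.012 N m, about 2 N m (170 N) per rad: right is 9 to 20 N, a rise of 0.11 to 0.24 N m over free turning; over 25 N is forced. Let go, it keeps up to 16 N.
Things that resemble listed ones, but are neither listed nor needed, are in the scene too. What is shaped like the part that bears gauge40_grip but orange is not meant.

How it is judged:
On the way:
1. the 40 mm gauge lies flat on the deck between the sliding fence and the guide bar, let go (x of gauge40_grip in the frame of slot between -0.028 and 0.01 m and y of gauge40_grip in the frame of slot between -0.06 and 0.06 m and z of gauge40_grip in the frame of slot below 0.0385 m and angle between gauge40_grip's own z axis and vertical below 0.06 rad and contact force between the fingers and gauge40 below 0.5 N), for 0.2 s.
At the end, for the whole second after the job is handed in: the 40 mm gauge lies flat and square (within 3 degrees) in the slot, within 60 mm of the slot point along it, nipped between fence and guide bar with 6 to 25 N, and let go (contact force between gauge40 and fence between 6 and 25 N and x of gauge40_grip in the frame of slot between -0.009 and 0.009 m and y of gauge40_grip in the frame of slot between -0.06 and 0.06 m and z of gauge40_grip in the frame of slot below 0.0385 m and angle between gauge40_grip's own z axis and vertical below 0.05 rad and angle between the y axis of gauge40_grip and the y axis of slot, either way round below 0.05 rad); the robot touches nothing.
It fails at once if the gauge is forced: the fence presses on it with more than 27 N (contact force between gauge40 and fence above 27 N).
It fails at once if the fence is pushed by the fingers directly (more than 8 N) (contact force between the fingers and fence above 8 N).
It fails at once if the fingers are rammed into the well's wall or floor (more than 20 N) (contact force between the fingers and well above 20 N).
It fails at once if a spare gauge, the oil bottle or the spanner is moved by more than 25 mm (distance of any of gauge32_grip, gauge25_grip, oiler_mid, spanner_mid from where it was at the start of the episode above 0.025 m).
It also fails if it takes over 70 s, if anything falls off the work surface, if the arm or the gripper's body presses on something with over 40 N, if the wrist force passes 120 N, or if a joint passes its speed limit or range.

ROBOT

A 6-joint arm with a two-finger parallel gripper is mounted at the origin on the work surface. World frame = base frame: x ahead of the robot, y to its left, z up, the work surface at z = 0. Lengths are in m, angles in rad, forces in N, time in s.
With the tool pointing down it reaches from about 0.35 to 0.975 m from the base axis. Payload 4.9 kg.
Tool frame: the origin (TCP) lies on the centre line of the jaws, within the pads' length; the fingertips stand 14 mm ahead of it and the grasp point (between the pads) lies 5 mm behind it; z points along the fingers, y is the line along which they close (so a half turn about z gives the same grasp; the last joint's range is limited). The gripper opens to 85 mm and grips with 20 to 120 N. Pads are 22 mm wide; open, the fingers measure 114 mm over their backs; the gripper's body (76 mm by 85 mm) begins 54 mm behind the grasp point. The pads swing forward as they close: fully open they stand 13 mm farther back than shut.
Start: joints at [-1.302, 0.053, 1.613, -0, 1.476, -0.119], TCP at [0.236, -0.579, 0.245] pointing down, gripper open.
Joint ranges: [-3.01, 3.01], [-1.01, 2.22], [0.06, 2.58], [-1.02, 4.17], [0.09, 2.62], [-3.14, 3.14]. Speed limits (rad/s): [2.57, 2.57, 3.14, 3.14, 3.14, 3.14].

INTERFACE

Orientations are given as a unit quaternion [w, x, y, z].
In Python, from plant import * gives the robot as it stands.
- The arm moves only by the tool send_rows, never from a script. Its argument "steps" is a list of rows, each an object with "translation": the shift along the tool's x, y, z in cm, a list of three; "delta_rot": the turn, a rotation vector about the tool's x, y, z in rad, a list of three; "jaw": the finger opening in cm, from 0 to 8.54. In form: [{"translation": [dx, dy, dz], "delta_rot": [rx, ry, rz], "jaw": jaw}, ...]. A call has exactly 8 rows; each row is the pose to reach, as a shift and turn from the pose commanded when the call began, along the tool's axes at that moment; what a row does not reach only later rows make up. A row lasts 1/10 s, in which the tool goes at most 50 mm and 8.59 degrees, less where a joint would pass 70% of its speed; a pose out of reach is approached as far as the arm can. A call with a gripper value outside its range is refused whole. The fingers move at their own pace and stop on an object; the grip force is fixed at half the most. Time passes only in rows, so rows that repeat a pose let the fingers close, or fill a call up. It gives the time, the measured TCP pose, the force, the opening and the grip force at its end, in the units of the state.
- state(): the state, without advancing time (a new reading comes with each control period).
- grab_frame(name): name is "side" or "top" or "wrist"; returns a dict with "pixels" (400x640x3 uint8, blue, green, red), "range_z" (400x640 float32, m along the optical axis (not along the pixel's ray), 0 where there is no reading), "fx", "fy", "cx", "cy" (pixels), "rvec" (rotation vector, rad) and "tvec" (3), from world to camera coordinates, as OpenCV has them. Camera axes: x right, y down, z forward; pixel columns grow to the right and rows downward; lengths in m; the calibration is good to about 2 mm. A picture is of the moment at which its call begins.
- job_done(): hands the job in; it is judged then, once.
The state is a dict: "time": time; "joint_pos": joint angles; "joint_vel": joint speeds; "joint_efforts": joint torques, N m; "tool_pos": TCP position; "tool_rot": TCP orientation; "contact_force": force on the tool from outside, world axes, zero at the start; "ft_torque": the same for the moment, N m; "gripper_width": opening from 0.0 (shut) to 1.0 (fully open); "grasp_force": force on a finger pad.
Only numpy, scipy, OpenCV 4.12 (cv2) and the standard library are available. Lean on these libraries where they do the work, as an engineer would, in place of code of your own. Each camera call takes 0.05 s, during which the arm holds its last target. There are 200 camera calls.

## Working session

There is one attempt and no reset: what is moved stays moved. The work goes in short steps, Python scripts to look and compute and a tool call to move; the robot and the scene stay as the last step left them, time stands still between calls to the robot, and variables do not carry over. Pictures are saved under pics/ and viewed, at most 10 in all, crops included, and the job is handed in when it is done.

Besides the shell and the picture viewer there is one more tool, called after "Emit:" by a JSON object that holds its "name" and its "arguments", one argument or row to a line. send_rows: Moves the arm, as the interface text tells. Its arguments: {"type":"object","properties":{"steps":{"type":"array","items":{"type":"object","properties":{"translation":{"type":"array","items":{"type":"number"}},"delta_rot":{"type":"array","items":{"type":"number"}},"jaw":{"type":"number"}}}}},"required":["steps"]}

```bash
mkdir -p pics; ls
cat > h.py <<'E'
from plant import *
import numpy as np, cv2
def shot(n):
    f=grab_frame(n); R=cv2.Rodrigues(np.array(f["rvec"],float))[0]; t=np.array(f["tvec"],float).reshape(3)
    return f,R,t
def cloud(f,R,t):
    z=f["range_z"]; v,u=np.mgrid[:z.shape[0],:z.shape[1]]
    c=np.stack([(u-f["cx"])/f["fx"]*z,(v-f["cy"])/f["fy"]*z,z],-1)
    w=(c-t)@R; w[z==0]=np.nan
    return w
def ray(f,R,t,uv,h):
    uv=np.atleast_2d(uv).astype(float)
    d=np.c_[(uv[:,0]-f["cx"])/f["fx"],(uv[:,1]-f["cy"])/f["fy"],np.ones(len(uv))]@R
    o=-R.T@t
    return o+d*((h-o[2])/d[:,2])[:,None]
E
python3 - <<'E'
from h import *
import pickle
D={}
for n in("top","side"):
    f,R,t=shot(n); cv2.imwrite(f"pics/{n}0.png",f["pixels"]); D[n]=(f,R,t); print(n,-R.T@t,f["fx"],R[2])
pickle.dump(D,open("d0.pkl","wb"))
print(state())
E
```

```text
pics
top [ 0.38717036 -0.10021985  0.92016899] 416.6552724134656 [ 0.14022625  0.0214004  -0.98988819]
side [0.20486186 0.56408496 0.70422343] 373.2091252999999 [ 0.3188978  -0.70012834 -0.63884623]
{'time': 0.1, 'joint_pos': array([-1.30205005e+00,  5.33216937e-02,  1.61417448e+00,  8.44785699e-06,
        1.47597963e+00, -1.19010973e-01]), 'joint_vel': array([-0.00017782,  0.00083251, -0.00298787, -0.00231329, -0.00049216,
       -0.00110148]), 'joint_efforts': array([-5.50532077e-04, -3.94900274e+01, -3.71363854e+01, -1.78148089e-04,
        3.90494184e-03, -5.31832370e-06]), 'tool_pos': array([ 0.23617263, -0.57807765,  0.24415617]), 'tool_rot': array([-9.39255265e-04,  9.81263980e-01,  1.92665810e-01, -6.62351279e-05]), 'contact_force': array([-0.28136185, -0.17456538, -0.2629342 ]), 'ft_torque': array([ 0.04716054, -0.01692524,  0.03961048]), 'grasp_force': 0.0, 'gripper_width': 0.9995363466866527}
```

View pics/top0.png

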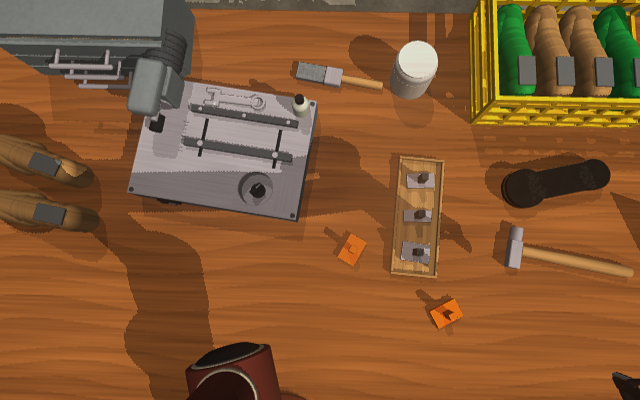

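View pics/side0.png

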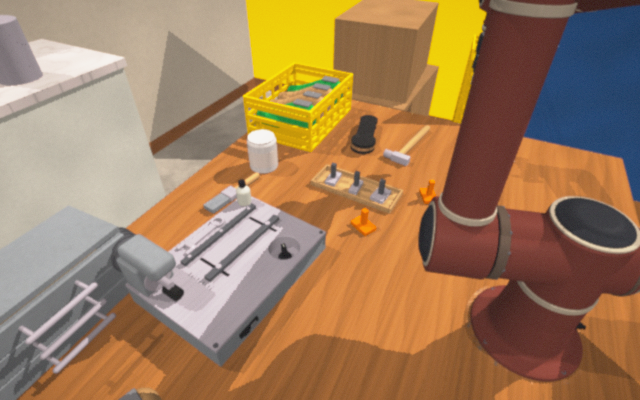

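The top view shows the cutter (deck centre ~(225,150), well at (257,190), fence ~(237,150), guide bar ~(243,113)) and the tray with gauges at (420,179), (417,215) and (416,252). The orange look-alikes are at (351,249) and (446,313). The side view agrees.

Run:
```python
from h import *
import pickle
D=pickle.load(open("d0.pkl","rb")); f,R,t=D["top"]; im=f["pixels"]; w=cloud(f,R,t)
a=cv2.resize(im[60:230,120:325],None,fx=3.5,fy=3.5,interpolation=cv2.INTER_CUBIC); cv2.imwrite("pics/deck.png",a)
b=cv2.resize(im[150:282,385:450],None,fx=4.5,fy=4.5,interpolation=cv2.INTER_CUBIC); cv2.imwrite("pics/tray.png",b)
hsv=cv2.cvtColor(im,cv2.COLOR_BGR2HSV)
# gauges: low saturation within tray
for (u,v) in((420,179),(417,215),(416,252)):
    m=np.zeros(im.shape[:2],np.uint8); m[v-17:v+18,u-22:u+22]=1
    z=w[...,2]
    g=(m>0)&(hsv[...,1]<70)
    pl=g&(z>0.012)&(z<0.024); post=g&(z>0.05)
    p=w[pl][:,:2].astype(np.float32); r=cv2.minAreaRect(p)
    q=w[post]
    print((u,v),"plate",r,pl.sum(),"z",np.median(w[pl][:,2]),"post",post.sum(),q.mean(0) if len(q) else 0, (q[:,2].max() if len(q) else 0))
z=w[...,2]
dk=((z>0.058)&(z<0.072)).astype(np.uint8); dk[:,330:]=0; dk[230:]=0
c=max(cv2.findContours(dk,0,2)[0],key=cv2.contourArea)[:,0]
p=w[c[:,1],c[:,0]][:,:2].astype(np.float32)
print("deck",cv2.minAreaRect(p),np.median(z[dk>0]))
hi=(z>0.073)&(z<0.085); hi[:,330:]=0
n,l,s,cc=cv2.connectedComponentsWithStats(hi.astype(np.uint8))
for i in range(1,n):
    if s[i,4]>40: print(s[i],cv2.minAreaRect(w[l==i][:,:2].astype(np.float32)),np.median(z[l==i]))
lo=(z>0.02)&(z<0.056); lo[:,330:]=0; lo[230:]=0
n,l,s,cc=cv2.connectedComponentsWithStats(lo.astype(np.uint8))
for i in range(1,n):
    if s[i,4]>40: print("lo",s[i],cc[i],np.median(w[l==i],0))
```

```text
(420, 179) plate ((0.5642533898353577, -0.2829211354255676), (0.03184786066412926, 0.059627410024404526), 3.975942373275757) 288 z 0.01760757282392239 post 9 [ 0.56466517 -0.28869146  0.06483771] 0.06800484666398052
(417, 215) plate ((0.4865570664405823, -0.2758996784687042), (0.05747243016958237, 0.023189445957541466), 88.46001434326172) 202 z 0.017381433274413497 post 0 0 0
(416, 252) plate ((0.40798455476760864, -0.27219122648239136), (0.05964892730116844, 0.03912361338734627), 82.260498046875) 428 z 0.017356528968236272 post 12 [ 0.40986018 -0.27435044  0.06547425] 0.06849816368823929
deck ((0.6187610626220703, 0.14448820054531097), (0.361236035823822, 0.26094427704811096), 82.23538970947266) 0.06498138940777802
[179   0   6  35  82] ((0.9048828482627869, 0.2505955696105957), (0.0025866497308015823, 0.08388766646385193), 89.54357147216797) 0.07922769016604173
[24 61 30  4 78] ((0.7905433177947998, 0.5524762272834778), (0.06563431024551392, 0.0033157258294522762), 89.6969985961914) 0.07951617059704105
[173  81  12  28  73] ((0.7242509126663208, 0.23837390542030334), (0.00957529433
[... 1608 characters left out ...]
[133 105 185 117 485] [246.25154639 188.59381443] [0.50080458 0.04836695 0.03984952]
lo [  0 134  48  17 275] [ 18.72363636 140.74545455] [0.62417702 0.60685851 0.04400758]
lo [  0 151  35  25 203] [ 12.52216749 165.43349754] [0.5686618  0.61016489 0.04477741]
lo [ 71 163  23  26 230] [ 85.33043478 177.72173913] [0.54524931 0.44381947 0.04012891]
lo [239 172  34  34 787] [255.29479034 188.57560356] [0.53398163 0.07573495 0.03148998]
lo [  0 189  48  12 280] [ 18.47857143 194.06071429] [0.50675986 0.59069743 0.0441783 ]
lo [  0 207  39  21 226] [ 14.14159292 219.44690265] [0.45030489 0.59080373 0.04522668]
lo [ 85 208  15  22 191] [ 92.52356021 219.60209424] [0.45604496 0.41939082 0.03973035]
```

View pics/deck.png

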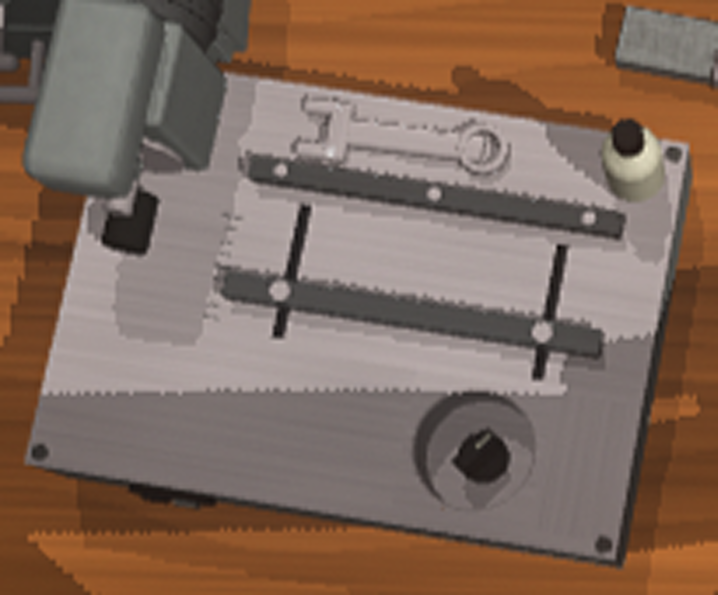

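View pics/tray.png

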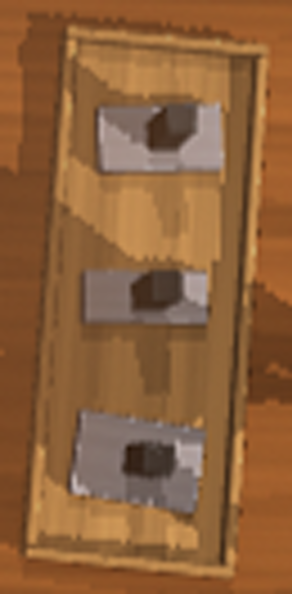

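The deck crop shows the guide bar (upper), the fence (lower) and the well at ~(475,450) with the knob, which has a pointer line. The tray crop shows the bottom gauge as widest. Measured plates are 31.8, 23.2 and 39.1 mm, so the 40 mm gauge is at (0.408,-0.272), yaw -7.7°.

```bash
cat >> h.py <<'E'
from scipy.spatial.transform import Rotation as Ro
def go(pos,yawy):
    "tool-frame shift (cm) and turn from measured pose to pos, tool down, closing line y at yawy deg"
    s=state(); q=s["tool_rot"]; R0=Ro.from_quat([q[1],q[2],q[3],q[0]])
    a=np.radians(yawy); y=np.array([np.cos(a),np.sin(a),0]); z=np.array([0,0,-1.]); x=np.cross(y,z)
    R1=Ro.from_matrix(np.c_[x,y,z])
    cy=R0.as_matrix()[:,1]
    print("t",round(s["time"],2),"pos",s["tool_pos"].round(4),"yawy",np.degrees(np.arctan2(cy[1],cy[0])).round(2),"w",round(s["gripper_width"],3),"F",np.round(s["contact_force"],1),"T",np.round(s["ft_torque"],3),"q",np.round(s["joint_pos"],2))
    print("cm",(R0.inv().apply(np.array(pos)-s["tool_pos"])*100).round(2),"rot",(R0.inv()*R1).as_rotvec().round(4))
C=np.array([0.6188,0.1445]); YAW=np.radians(-7.77)
def cut(x,y): c,s=np.cos(YAW),np.sin(YAW); return C+np.array([c*x-s*y,s*x+c*y])
def tocut(p): c,s=np.cos(YAW),np.sin(YAW); d=np.asarray(p)[...,:2]-C; return np.stack([c*d[...,0]+s*d[...,1],-s*d[...,0]+c*d[...,1]],-1)
E
python3 - <<'E'
from h import *
import pickle
go([0.408,-0.2722,0.13],-97.7)
D=pickle.load(open("d0.pkl","rb")); f,R,t=D["top"]; w=cloud(f,R,t); z=w[...,2]
# well rim: hole in the deck plane
hole=np.zeros(z.shape,np.uint8); hole[165:213,230:282]=(z[165:213,230:282]<0.060)
n,l,s,cc=cv2.connectedComponentsWithStats(hole); i=1+np.argmax(s[1:,4]); m=cv2.morphologyEx((l==i).astype(np.uint8),cv2.MORPH_CLOSE,np.ones((9,9)))
c=max(cv2.findContours(m,0,1)[0],key=cv2.contourArea)[:,0]
P=ray(f,R,t,c,0.065)[:,:2]; print("well rim",cv2.minEnclosingCircle(P.astype(np.float32)),s[i])
k=np.zeros(z.shape,bool); k[172:206,239:273]=(z[172:206,239:273]>0.055)&(z[172:206,239:273]<0.07)&(m[172:206,239:273]>0)
q=w[k]; ins=np.linalg.norm(q[:,:2]-P.mean(0),axis=1)<0.025; q=q[ins]; print("knob",len(q),q.mean(0),cv2.minAreaRect(q[:,:2].astype(np.float32)))
E
```

```text
t 0.1 pos [ 0.2362 -0.5781  0.2442] yawy -67.78 w 1.0 F [-0.3 -0.2 -0.3] T [ 0.047 -0.017  0.04 ] q [-1.3   0.05  1.61  0.    1.48 -0.12]
cm [ 27.47 -21.8   11.46] rot [-1.900e-03  3.000e-04  5.221e-01]
well rim ((0.5295294523239136, 0.06998999416828156), 0.035643380135297775) [239 172  34  34 813]
knob 77 [0.52897741 0.06987855 0.06238426] ((0.5296050906181335, 0.06992492079734802), (0.009589452296495438, 0.02959415689110756), 45.008487701416016)
```

Emit:
{"name": "send_rows", "arguments": {
  "steps": [
    {"translation":[4,-3,1.5],"delta_rot":[0,0,0.07],"jaw":6},
    {"translation":[8,-6,3],"delta_rot":[0,0,0.14],"jaw":6},
    {"translation":[12,-9.5,5],"delta_rot":[0,0,0.21],"jaw":6},
    {"translation":[16,-12.5,6.5],"delta_rot":[0,0,0.28],"jaw":6},
    {"translation":[20,-16,8.5],"delta_rot":[0,0,0.36],"jaw":6},
    {"translation":[24,-19,10],"delta_rot":[0,0,0.44],"jaw":6},
    {"translation":[27.5,-21.8,11.5],"delta_rot":[0,0,0.522],"jaw":6},
    {"translation":[27.5,-21.8,11.5],"delta_rot":[0,0,0.522],"jaw":6}
  ]
}}

```text
time: 0.9
tool_pos: [0.4085, -0.2686, 0.1278]
tool_rot: [-0.002, 0.998, -0.066, -0.001]
contact_force: [-0.6, 0.5, -0.4]
gripper_width: 0.702
grasp_force: 0.0
```

Run:
```python
from h import *
go([0.408,-0.2722,0.037],-97.7)
f,R,t=shot("wrist"); cv2.imwrite("pics/w1.png",f["pixels"])
w=cloud(f,R,t); z=w[...,2]; im=f["pixels"]; s=cv2.cvtColor(im,cv2.COLOR_BGR2HSV)[...,1]
near=(np.linalg.norm(w[...,:2]-[0.408,-0.272],axis=-1)<0.045)
pl=near&(z>0.013)&(z<0.022)&(s<70); po=near&(z>0.063)&(z<0.069)
print(pl.sum(),cv2.minAreaRect(w[pl][:,:2].astype(np.float32)),po.sum(),cv2.minAreaRect(w[po][:,:2].astype(np.float32)) if po.sum() else 0, np.nanmedian(z[pl]))
```

```text
t 0.9 pos [ 0.4085 -0.2686  0.1278] yawy -97.58 w 0.702 F [-0.6  0.5 -0.4] T [-0.013  0.009  0.042] q [-0.73 -0.17  2.03  0.    1.29  0.97]
cm [0.03 0.4  9.08] rot [-0.0031  0.003   0.0021]
3787 ((0.4077065587043762, -0.27343910932540894), (0.060024190694093704, 0.040082547813653946), 82.06324005126953) 574 ((0.4075498580932617, -0.2735275626182556), (0.013703417032957077, 0.01443988922983408), 82.40614318847656) 0.01913876562476092
```

Emit:
{"name": "send_rows", "arguments": {
  "steps": [
    {"translation":[-0.05,0,1],"delta_rot":[0,0,0],"jaw":6},
    {"translation":[-0.05,0,4],"delta_rot":[0,0,0],"jaw":6},
    {"translation":[-0.05,0,7],"delta_rot":[0,0,0],"jaw":6},
    {"translation":[-0.05,0,9.1],"delta_rot":[0,0,0],"jaw":6},
    {"translation":[-0.05,0,9.1],"delta_rot":[0,0,0],"jaw":6},
    {"translation":[-0.05,0,9.1],"delta_rot":[0,0,0],"jaw":6},
    {"translation":[-0.05,0,9.1],"delta_rot":[0,0,0],"jaw":3},
    {"translation":[-0.05,0,9.1],"delta_rot":[0,0,0],"jaw":2}
  ]
}}

```text
time: 1.75
tool_pos: [0.4089, -0.2739, 0.041]
tool_rot: [0.001, 0.998, -0.067, 0.001]
contact_force: [-0.0, 1.3, 0.0]
gripper_width: 0.376
grasp_force: 0.0
```

Run:
```python
from h import *
go([0.4077,-0.2732,0.037],-97.7)
```

```text
t 1.75 pos [ 0.4089 -0.2739  0.041 ] yawy -97.71 w 0.376 F [-0.   1.3  0. ] T [-0.015 -0.012 -0.007] q [-0.74 -0.04  2.07 -0.    1.11  0.96]
cm [-0.13 -0.05  0.4 ] rot [ 0.0019 -0.0026 -0.0002]
```

Emit:
{"name": "send_rows", "arguments": {
  "steps": [
    {"translation":[-0.08,0,0.2],"delta_rot":[0,0,0],"jaw":2},
    {"translation":[-0.08,0,0.2],"delta_rot":[0,0,0],"jaw":0.8},
    {"translation":[-0.08,0,0.2],"delta_rot":[0,0,0],"jaw":0.8},
    {"translation":[-0.08,0,0.2],"delta_rot":[0,0,0],"jaw":0.8},
    {"translation":[-0.08,0,0.2],"delta_rot":[0,0,0],"jaw":0.8},
    {"translation":[-0.08,0,0.2],"delta_rot":[0,0,0],"jaw":0.8},
    {"translation":[-0.08,0,-1.5],"delta_rot":[0,0,0],"jaw":0.8},
    {"translation":[-0.08,0,-3],"delta_rot":[0,0,0],"jaw":0.8}
  ]
}}

```text
time: 2.55
tool_pos: [0.4061, -0.2715, 0.068]
tool_rot: [-0.001, 0.998, -0.067, -0.001]
contact_force: [0.2, -0.5, -2.4]
gripper_width: 0.158
grasp_force: 58.6
```

Run:
```python
from h import *
go([0.4077,-0.2732,0.037],-97.7); print(state()["grasp_force"]); print(cut(0.037,-0.0352))
go([*cut(0.037,-0.0352),0.20],-97.77)
```

```text
t 2.55 pos [ 0.4061 -0.2715  0.068 ] yawy -97.68 w 0.158 F [ 0.2 -0.5 -2.4] T [-0.008 -0.012 -0.008] q [-0.74 -0.09  2.07  0.    1.17  0.96]
cm [0.19 0.15 3.1 ] rot [-0.0021  0.0029  0.0003]
58.55158746242523
[0.65070137 0.1046209 ]
t 2.55 pos [ 0.4061 -0.2715  0.068 ] yawy -97.68 w 0.158 F [ 0.2 -0.5 -2.4] T [-0.008 -0.012 -0.008] q [-0.74 -0.09  2.07  0.    1.17  0.96]
cm [ 19.18 -40.57 -13.17] rot [-0.0021  0.0029  0.0015]
```

Emit:
{"name": "send_rows", "arguments": {
  "steps": [
    {"translation":[0,0,-4],"delta_rot":[0,0,0],"jaw":0.8},
    {"translation":[1.5,-3,-8],"delta_rot":[0,0,0],"jaw":0.8},
    {"translation":[3,-6.5,-11],"delta_rot":[0,0,0],"jaw":0.8},
    {"translation":[5,-10.5,-13],"delta_rot":[0,0,0],"jaw":0.8},
    {"translation":[7,-14.8,-13],"delta_rot":[0,0,0],"jaw":0.8},
    {"translation":[9,-19,-13],"delta_rot":[0,0,0],"jaw":0.8},
    {"translation":[11,-23.2,-13],"delta_rot":[0,0,0],"jaw":0.8},
    {"translation":[13,-27.5,-13],"delta_rot":[0,0,0],"jaw":0.8}
  ]
}}

```text
time: 3.35
tool_pos: [0.5726, -0.0154, 0.1976]
tool_rot: [-0.0, 0.998, -0.067, -0.001]
contact_force: [0.8, -1.4, -2.5]
gripper_width: 0.155
grasp_force: 59.1
```

Emit:
{"name": "send_rows", "arguments": {
  "steps": [
    {"translation":[1.8,-3.8,0],"delta_rot":[0,0,0],"jaw":0.8},
    {"translation":[3.4,-7.3,0],"delta_rot":[0,0,0],"jaw":0.8},
    {"translation":[4.8,-10.3,0],"delta_rot":[0,0,0],"jaw":0.8},
    {"translation":[5.7,-12.2,0],"delta_rot":[0,0,0],"jaw":0.8},
    {"translation":[6.1,-13,0],"delta_rot":[0,0,0],"jaw":0.8},
    {"translation":[6.1,-13,0],"delta_rot":[0,0,0],"jaw":0.8},
    {"translation":[6.1,-13,0],"delta_rot":[0,0,0],"jaw":0.8},
    {"translation":[6.1,-13,0],"delta_rot":[0,0,0],"jaw":0.8}
  ]
}}

```text
time: 4.15
tool_pos: [0.6501, 0.1021, 0.199]
tool_rot: [0.0, 0.998, -0.068, -0.0]
contact_force: [1.4, -0.5, -2.5]
gripper_width: 0.159
grasp_force: 59.1
```

Run:
```python
from h import *
go([*cut(0.037,-0.0352),0.12],-97.77)
f,R,t=shot("wrist"); cv2.imwrite("pics/w2.png",f["pixels"])
w=cloud(f,R,t); z=w[...,2]; c=tocut(w)
hi=(z>0.073)&(z<0.081)&(abs(c[...,1]+0.035)<0.12)
n,l,s,cc=cv2.connectedComponentsWithStats(hi.astype(np.uint8))
for i in range(1,n):
    if s[i,4]>300: print(s[i],cv2.minAreaRect(w[l==i][:,:2].astype(np.float32)),tocut(cv2.minAreaRect(w[l==i][:,:2].astype(np.float32))[0]),np.median(z[l==i]), np.percentile(c[l==i][:,0],[1,99]))
p=state()["tool_pos"]; near=np.linalg.norm(w[...,:2]-p[:2],axis=-1)<0.06
for a in np.arange(0.12,0.22,0.005): print(round(a,3),(near&(z>a)&(z<a+0.005)).sum(),end=" ")
```

```text
t 4.15 pos [0.6501 0.1021 0.199 ] yawy -97.76 w 0.159 F [ 1.4 -0.5 -2.5] T [ 0.001 -0.037 -0.002] q [ 0.04  0.16  1.58 -0.    1.41  1.75]
cm [ 0.03 -0.26  7.9 ] rot [0.0005 0.0008 0.0002]
[ 181   79  188   55 3602] ((0.7196735143661499, 0.12140940874814987), (0.12843787670135498, 0.03674633055925369), 83.82909393310547) [ 0.10306914 -0.00924081] 0.07379248729258249 [0.08472179 0.11932464]
[ 154  143  322   21 6533] ((0.6825675964355469, 0.09919582307338715), (0.22983242571353912, 0.014690953306853771), 82.33966064453125) [ 0.06930711 -0.03626705] 0.07808215185626223 [0.06221182 0.07642373]
[ 168  234   86   22 1713] ((0.6206856966018677, 0.18991723656654358), (0.066785529255867, 0.016534656286239624), 82.4197998046875) [-0.00427188  0.04525519] 0.07814703966159561 [-0.01215654  0.00358044]
[ 382  234   81   22 1606] ((0.5985328555107117, 0.02622322365641594), (0.06230005621910095, 0.016850776970386505), 82.23335266113281) [-0.00409043 -0.1199309 ] 0.07812121173254308 [-0.0120121   0.00379822]
0.12 0 0.125 0 0.13 0 0.135 0 0.14 0 0.145 0 0.15 0 0.155 0 0.16 0 0.165 158 0.17 491 0.175 3152 0.18 2448 0.185 183 0.19 410 0.195 561 0.2 624 0.205 688 0.21 758 0.215 719
```

View pics/w2.png

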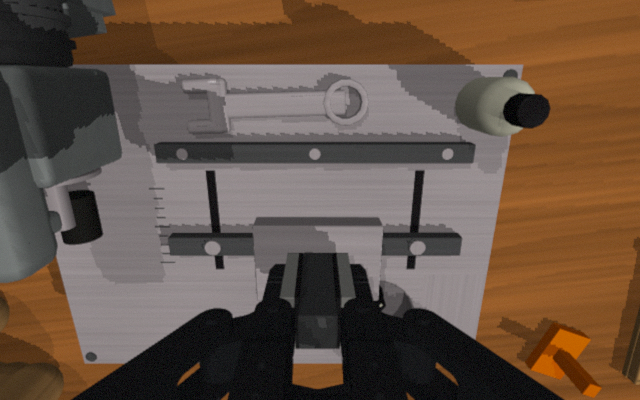

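The wrist view shows the gauge held at (318,250) over the deck, plate square to the bars. The bar is at row 153 and the fence at row 245. The face-to-face gap is about 58 mm.

Emit:
{"name": "send_rows", "arguments": {
  "steps": [
    {"translation":[0,-0.1,2],"delta_rot":[0,0,0],"jaw":0.8},
    {"translation":[0,-0.1,4],"delta_rot":[0,0,0],"jaw":0.8},
    {"translation":[0,-0.1,6],"delta_rot":[0,0,0],"jaw":0.8},
    {"translation":[0,-0.1,8],"delta_rot":[0,0,0],"jaw":0.8},
    {"translation":[0,-0.1,9],"delta_rot":[0,0,0],"jaw":0.8},
    {"translation":[0,-0.1,9.5],"delta_rot":[0,0,0],"jaw":0.8},
    {"translation":[0,-0.1,9.8],"delta_rot":[0,0,0],"jaw":0.8},
    {"translation":[0,-0.1,9.9],"delta_rot":[0,0,0],"jaw":0.8}
  ]
}}

```text
time: 5.0
tool_pos: [0.6513, 0.1041, 0.1011]
tool_rot: [-0.0, 0.998, -0.067, 0.001]
contact_force: [0.3, -0.3, -2.7]
gripper_width: 0.151
grasp_force: 59.2
```

Run:
```python
from h import *
go([*cut(0.037,-0.0352),0.096],-97.77); print(tocut(state()["tool_pos"]))
f,R,t=shot("wrist"); w=cloud(f,R,t); z=w[...,2]; c=tocut(w)
cl=(abs(c[...,1]+0.037)<0.045)&(c[...,0]>0.0)&(c[...,0]<0.0605)
for a in np.arange(0.060,0.10,0.004): print(round(a,3),(cl&(z>a)&(z<a+.004)).sum(),end=" ")
pl=cl&(z>0.074)&(z<0.088)
print(np.median(z[pl]),np.percentile(c[pl],[1,99],axis=0))
```

```text
t 5.0 pos [0.6513 0.1041 0.1011] yawy -97.7 w 0.151 F [ 0.3 -0.3 -2.7] T [-0.027 -0.039  0.043] q [0.05 0.25 1.64 0.   1.25 1.75]
cm [-0.07 -0.05  0.51] rot [-0.0002 -0.0013  0.0012]
[ 0.03769266 -0.03566314]
0.06 0 0.064 4929 0.068 327 0.072 490 0.076 403 0.08 5220 0.084 130 0.088 138 0.092 290 0.096 450 0.1 471 0.08202228563782958 [[ 0.01903874 -0.06573775]
 [ 0.05796935 -0.00650957]]
```

Emit:
{"name": "send_rows", "arguments": {
  "steps": [
    {"translation":[-0.1,0,0.1],"delta_rot":[0,0,0],"jaw":0.8},
    {"translation":[-0.1,0,0.2],"delta_rot":[0,0,0],"jaw":0.8},
    {"translation":[-0.1,0,0.25],"delta_rot":[0,0,0],"jaw":0.8},
    {"translation":[-0.1,0,0.3],"delta_rot":[0,0,0],"jaw":0.8},
    {"translation":[-0.1,0,0.35],"delta_rot":[0,0,0],"jaw":0.8},
    {"translation":[-0.1,0,0.4],"delta_rot":[0,0,0],"jaw":0.8},
    {"translation":[-0.1,0,0.4],"delta_rot":[0,0,0],"jaw":0.8},
    {"translation":[-0.1,0,0.4],"delta_rot":[0,0,0],"jaw":0.8}
  ]
}}

```text
time: 5.85
tool_pos: [0.6499, 0.1044, 0.0971]
tool_rot: [0.0, 0.998, -0.067, 0.0]
contact_force: [-4.5, 0.2, 4.8]
gripper_width: 0.157
grasp_force: 59.8
```

Emit:
{"name": "send_rows", "arguments": {
  "steps": [
    {"translation":[0,0,0],"delta_rot":[0,0,0],"jaw":2},
    {"translation":[0,0,0],"delta_rot":[0,0,0],"jaw":3.5},
    {"translation":[0,0,0],"delta_rot":[0,0,0],"jaw":3.5},
    {"translation":[0,0,-1],"delta_rot":[0,0,0],"jaw":3.5},
    {"translation":[0,0,-3],"delta_rot":[0,0,0],"jaw":3.5},
    {"translation":[0,0,-6],"delta_rot":[0,0,0],"jaw":3.5},
    {"translation":[0,0,-9],"delta_rot":[0,0,0],"jaw":3.5},
    {"translation":[0,0,-9],"delta_rot":[0,0,0],"jaw":3.5}
  ]
}}

```text
time: 6.65
tool_pos: [0.6531, 0.1045, 0.1935]
tool_rot: [-0.001, 0.998, -0.067, 0.006]
contact_force: [0.9, -0.6, 0.1]
gripper_width: 0.411
grasp_force: 0.0
```

Run:
```python
from h import *
f,R,t=shot("wrist"); cv2.imwrite("pics/w3.png",f["pixels"]); w=cloud(f,R,t); z=w[...,2]; c=tocut(w)
cl=(abs(c[...,1]+0.037)<0.045)&(c[...,0]>0.007)&(c[...,0]<0.0605)
pl=cl&(z>0.072)&(z<0.085)
r=cv2.minAreaRect(w[pl][:,:2].astype(np.float32)); print("plate",np.median(z[pl]),np.percentile(c[pl],[1,99],axis=0),r,tocut(r[0]))
po=cl&(z>0.12)&(z<0.13); print("post",po.sum(),tocut(w[po]).mean(0) if po.sum() else 0)
fe=(z>0.073)&(z<0.081)&(c[...,0]>-0.02)&(c[...,0]<0.008)&(c[...,1]<-0.08); print("fence face",np.percentile(c[fe][:,0],99))
kn=(np.linalg.norm(w[...,:2]-[0.5295,0.07],axis=-1)<0.022)&(z>0.058)&(z<0.07)
print("knob",kn.sum(), cv2.minAreaRect(w[kn][:,:2].astype(np.float32)) if kn.sum()>5 else 0)
go([0.5295,0.0700,0.14],45)
```

```text
plate 0.0781174785186555 [[ 0.01705414 -0.06536137]
 [ 0.05629755 -0.00661177]] ((0.6500148773193359, 0.10389170050621033), (0.0600779727101326, 0.0404634028673172), 81.90030670166016) [ 0.0364184  -0.03601531]
post 543 [ 0.03753966 -0.03615591]
fence face 0.003830077345594017
knob 6 ((0.5230497121810913, 0.08235611021518707), (0.0006437855190597475, 0.001279421616345644), 71.00099182128906)
t 6.7 pos [0.6519 0.1044 0.1906] yawy -97.69 w 0.411 F [ 1.1  0.3 -1.1] T [-0.039  0.059 -0.002] q [ 0.05  0.17  1.58 -0.    1.39  1.75]
cm [-11.7    5.05   4.97] rot [ 0.0083 -0.0046 -2.4904]
```

Emit:
{"name": "send_rows", "arguments": {
  "steps": [
    {"translation":[-2.5,1,0],"delta_rot":[0,0,-0.14],"jaw":3.5},
    {"translation":[-5,2.2,0],"delta_rot":[0,0,-0.28],"jaw":3},
    {"translation":[-7.5,3.2,0],"delta_rot":[0,0,-0.42],"jaw":2.4},
    {"translation":[-9.5,4.1,0],"delta_rot":[0,0,-0.56],"jaw":2.4},
    {"translation":[-11,4.8,0],"delta_rot":[0,0,-0.7],"jaw":2.4},
    {"translation":[-11.7,5.05,0],"delta_rot":[0,0,-0.84],"jaw":2.4},
    {"translation":[-11.7,5.05,0],"delta_rot":[0,0,-0.98],"jaw":2.4},
    {"translation":[-11.7,5.05,0],"delta_rot":[0,0,-1.12],"jaw":2.4}
  ]
}}

```text
time: 7.5
tool_pos: [0.5261, 0.0699, 0.1849]
tool_rot: [-0.0, 0.88, 0.476, -0.001]
contact_force: [-0.5, -0.4, -0.4]
gripper_width: 0.277
grasp_force: 0.0
```

Emit:
{"name": "send_rows", "arguments": {
  "steps": [
    {"translation":[0,0,0],"delta_rot":[0,0,-0.14],"jaw":2.4},
    {"translation":[0,0,0],"delta_rot":[0,0,-0.28],"jaw":2.4},
    {"translation":[0,0,0],"delta_rot":[0,0,-0.42],"jaw":2.4},
    {"translation":[0,0,0],"delta_rot":[0,0,-0.56],"jaw":2.4},
    {"translation":[0,0,0],"delta_rot":[0,0,-0.7],"jaw":2.4},
    {"translation":[0,0,0],"delta_rot":[0,0,-0.84],"jaw":2.4},
    {"translation":[0,0,0],"delta_rot":[0,0,-0.98],"jaw":2.4},
    {"translation":[0,0,0],"delta_rot":[0,0,-1.12],"jaw":2.4}
  ]
}}

```text
time: 8.3
tool_pos: [0.5263, 0.0699, 0.1848]
tool_rot: [-0.001, 0.493, 0.87, -0.001]
contact_force: [-0.3, -0.1, -1.2]
gripper_width: 0.28
grasp_force: 0.0
```

Run:
```python
from h import *
go([0.5295,0.0700,0.19],45)
```

```text
t 8.3 pos [0.5263 0.0699 0.1848] yawy 30.98 w 0.28 F [-0.3 -0.1 -1.2] T [0.01  0.079 0.038] q [-0.01 -0.13  1.89  0.    1.38 -0.55]
cm [-0.16  0.27 -0.52] rot [-0.0018 -0.0015 -0.2446]
```

Emit:
{"name": "send_rows", "arguments": {
  "steps": [
    {"translation":[-0.15,0.25,0],"delta_rot":[0,0,-0.12],"jaw":2.4},
    {"translation":[-0.15,0.25,0],"delta_rot":[0,0,-0.245],"jaw":2.4},
    {"translation":[-0.15,0.25,1.5],"delta_rot":[0,0,-0.245],"jaw":2.4},
    {"translation":[-0.15,0.25,3],"delta_rot":[0,0,-0.245],"jaw":2.4},
    {"translation":[-0.15,0.25,3],"delta_rot":[0,0,-0.245],"jaw":2.4},
    {"translation":[-0.15,0.25,3],"delta_rot":[0,0,-0.245],"jaw":2.4},
    {"translation":[-0.15,0.25,3],"delta_rot":[0,0,-0.245],"jaw":2.4},
    {"translation":[-0.15,0.25,3],"delta_rot":[0,0,-0.245],"jaw":2.4}
  ]
}}

```text
time: 9.1
tool_pos: [0.5305, 0.0699, 0.157]
tool_rot: [0.001, 0.385, 0.923, 0.0]
contact_force: [0.3, 1.0, -1.1]
gripper_width: 0.281
grasp_force: 0.0
```

Run:
```python
from h import *
f,R,t=shot("wrist"); cv2.imwrite("pics/w4.png",f["pixels"]); w=cloud(f,R,t); z=w[...,2]
d=np.linalg.norm(w[...,:2]-[0.5295,0.07],axis=-1)
kn=(d<0.025)&(z>0.057)&(z<0.069)
print("knob",kn.sum(), cv2.minAreaRect(w[kn][:,:2].astype(np.float32)),np.median(z[kn]))
rim=((d<0.05)&(z<0.058)).astype(np.uint8); rim=cv2.morphologyEx(rim,cv2.MORPH_CLOSE,np.ones((5,5)))
dk=(d<0.05)&(d>0.03)&(abs(z-0.066)<0.004)
c=tocut(w); 
# deck points closest to the axis per sector
from scipy.optimize import least_squares
P=w[dk][:,:2]; ang=np.arctan2(P[:,1]-.07,P[:,0]-.5295); b=((ang+np.pi)/(2*np.pi)*36).astype(int)
E=np.array([P[b==i][np.argmin(np.linalg.norm(P[b==i]-[.5295,.07],axis=1))] for i in range(36) if (b==i).sum()>10])
s=least_squares(lambda p:np.linalg.norm(E-p[:2],axis=1)-0.036,[.5295,.07],loss="soft_l1",f_scale=0.001); print("rim",len(E),s.x,s.cost)
go([0.5295,0.0700,0.054],45)
```

```text
knob 646 ((0.5297420620918274, 0.06991475820541382), (0.009521134197711945, 0.030160143971443176), 44.84442138671875) 0.06400275062862881
rim 36 [0.5298916  0.07009489] 3.302879930973776e-06
t 9.15 pos [0.5305 0.0699 0.157 ] yawy 44.67 w 0.283 F [ 0.1 -0.2 -0.2] T [-0.023  0.022  0.033] q [-0.01 -0.09  1.91  0.    1.33 -0.79]
cm [ 0.08 -0.07 10.3 ] rot [ 0.0009  0.0009 -0.0057]
```

View pics/w4.png

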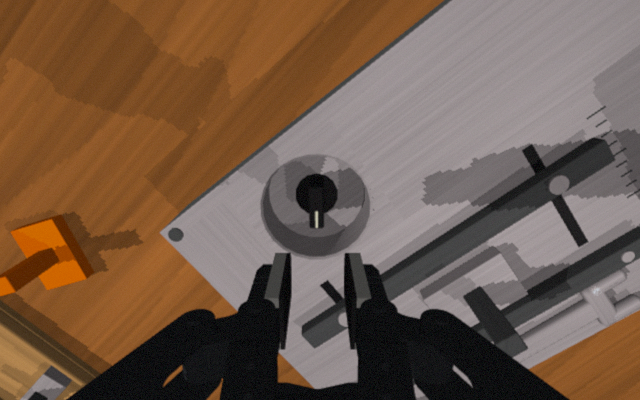

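The wrist view shows the knob bar at (316,200) in the well (centre ~(316,205)), lined up with the jaws. Descending.

Emit:
{"name": "send_rows", "arguments": {
  "steps": [
    {"translation":[0.06,-0.05,2.5],"delta_rot":[0,0,-0.005],"jaw":2.4},
    {"translation":[0.06,-0.05,5],"delta_rot":[0,0,-0.005],"jaw":2.4},
    {"translation":[0.06,-0.05,6.5],"delta_rot":[0,0,-0.005],"jaw":2.4},
    {"translation":[0.06,-0.05,7],"delta_rot":[0,0,-0.005],"jaw":2.4},
    {"translation":[0.06,-0.05,8],"delta_rot":[0,0,-0.005],"jaw":2.4},
    {"translation":[0.06,-0.05,9],"delta_rot":[0,0,-0.005],"jaw":2.4},
    {"translation":[0.06,-0.05,9.8],"delta_rot":[0,0,-0.005],"jaw":2.4},
    {"translation":[0.06,-0.05,9.8],"delta_rot":[0,0,-0.005],"jaw":2.4}
  ]
}}

```text
time: 9.95
tool_pos: [0.5284, 0.07, 0.0571]
tool_rot: [-0.001, 0.383, 0.924, -0.0]
contact_force: [-0.2, -0.3, -0.1]
gripper_width: 0.282
grasp_force: 0.0
```

Run:
```python
from h import *
go([0.5297,0.0700,0.054],44.9)
```

```text
t 9.95 pos [0.5284 0.07   0.0571] yawy 44.97 w 0.282 F [-0.2 -0.3 -0.1] T [ 0.004 -0.011  0.014] q [-0.01  0.03  1.97  0.    1.14 -0.79]
cm [-0.09  0.09  0.31] rot [-0.0015 -0.0016  0.0013]
```

Emit:
{"name": "send_rows", "arguments": {
  "steps": [
    {"translation":[-0.03,0.03,0.2],"delta_rot":[0,0,0],"jaw":2.4},
    {"translation":[-0.03,0.03,0.25],"delta_rot":[0,0,0],"jaw":2.4},
    {"translation":[-0.03,0.03,0.25],"delta_rot":[0,0,0],"jaw":2.4},
    {"translation":[-0.03,0.03,0.25],"delta_rot":[0,0,0],"jaw":1.2},
    {"translation":[-0.03,0.03,0.25],"delta_rot":[0,0,0],"jaw":0.6},
    {"translation":[-0.03,0.03,0.25],"delta_rot":[0,0,0],"jaw":0.6},
    {"translation":[-0.03,0.03,0.25],"delta_rot":[0,0,0],"jaw":0.6},
    {"translation":[-0.03,0.03,0.25],"delta_rot":[0,0,0],"jaw":0.6}
  ]
}}

```text
time: 10.75
tool_pos: [0.5297, 0.0698, 0.0564]
tool_rot: [0.0, 0.383, 0.924, -0.0]
contact_force: [-2.6, -1.7, 5.3]
gripper_width: 0.103
grasp_force: 60.6
```

Run:
```python
from h import *
go([0.5297,0.0700,0.054],44.9)
```

```text
t 10.75 pos [0.5297 0.0698 0.0564] yawy 45.0 w 0.103 F [-2.6 -1.7  5.3] T [-0.311  0.522  0.254] q [-0.01  0.04  1.97 -0.    1.14 -0.79]
cm [0.02 0.01 0.24] rot [-0.0006  0.0003  0.0017]
```

Emit:
{"name": "send_rows", "arguments": {
  "steps": [
    {"translation":[0,0,0],"delta_rot":[0,0,0.08],"jaw":0.6},
    {"translation":[0,0,0],"delta_rot":[0,0,0.17],"jaw":0.6},
    {"translation":[0,0,0],"delta_rot":[0,0,0.26],"jaw":0.6},
    {"translation":[0,0,0],"delta_rot":[0,0,0.35],"jaw":0.6},
    {"translation":[0,0,0],"delta_rot":[0,0,0.44],"jaw":0.6},
    {"translation":[0,0,0],"delta_rot":[0,0,0.53],"jaw":0.6},
    {"translation":[0,0,0],"delta_rot":[0,0,0.62],"jaw":0.6},
    {"translation":[0,0,0],"delta_rot":[0,0,0.7],"jaw":0.6}
  ]
}}

```text
time: 11.55
tool_pos: [0.5295, 0.0696, 0.0564]
tool_rot: [-0.0, 0.677, 0.736, -0.001]
contact_force: [-5.3, -2.6, 7.0]
gripper_width: 0.098
grasp_force: 60.8
```

```bash
cat > k.py <<'E'
from h import *
go([0.5297,0.0700,0.0564],45)
f,R,t=shot("top"); w=cloud(f,R,t); z=w[...,2]; c=tocut(w)
def face(sel): return c[sel][:,0]
fe=(z>0.073)&(z<0.081)&(c[...,0]>-0.02)&(c[...,0]<0.04)&(c[...,1]>0.0)&(c[...,1]<0.075)
gb=(z>0.073)&(z<0.081)&(c[...,0]>0.055)&(c[...,0]<0.08)&(c[...,1]>0.0)&(c[...,1]<0.075)
print("fence x mid",np.median(c[fe][:,0]),"bar",np.median(c[gb][:,0]),"gap",np.median(c[gb][:,0])-np.median(c[fe][:,0])-0.016)
s=state(); print("tq",s["ft_torque"][2],"j6",s["joint_efforts"][5],s["joint_pos"][5],s["joint_vel"][5])
E
python3 k.py
```

```text
t 11.55 pos [0.5295 0.0696 0.0564] yawy 4.7 w 0.098 F [-5.3 -2.6  7. ] T [-0.433  0.763  0.205] q [-0.01  0.04  1.97 -0.    1.14 -0.09]
cm [ 0.03  0.03 -0.  ] rot [-1.300e-03  5.000e-04 -7.033e-01]
fence x mid nan bar 0.06881821162150314 gap nan
tq -0.01202482986624583 j6 0.308625977486372 -0.08730029142032189 -0.13267012744491774
  return _methods._mean(a, axis=axis, dtype=dtype,
  ret = ret.dtype.type(ret / rcount)
```

```bash
cat > k.py <<'E'
from h import *
np.seterr(all="ignore"); import warnings; warnings.filterwarnings("ignore")
def tq(): s=state(); return np.r_[s["ft_torque"][2],s["joint_efforts"][5],s["joint_pos"][5],s["joint_vel"][5]].round(3)
def look(n):
    f,R,t=shot(n); w=cloud(f,R,t); z=w[...,2]; c=tocut(w); up=(z>0.0735)&(z<0.081)
    o=[]
    for y0,y1 in((0.0,0.075),(-0.14,-0.075)):
        fe=up&(c[...,0]>-0.02)&(c[...,0]<0.045)&(c[...,1]>y0)&(c[...,1]<y1)
        gb=up&(c[...,0]>0.055)&(c[...,0]<0.08)&(c[...,1]>y0)&(c[...,1]<y1)
        o+=[np.median(c[fe][:,0]),fe.sum(),np.median(c[gb][:,0])]
    print(n,np.round(o,4)); return f
if __name__=="__main__":
    go([0.5297,0.0700,0.0564],45)
    print(tq())
    for n in("side","wrist","top","side","side","side"): look(n); print(tq())
E
python3 k.py
```

```text
t 11.6 pos [0.5294 0.0696 0.0564] yawy 4.56 w 0.1 F [-4.7 -1.9  6.9] T [-0.455  0.737 -0.012] q [-0.01  0.04  1.97 -0.    1.14 -0.09]
cm [ 0.03  0.03 -0.  ] rot [-1.400e-03  5.000e-04 -7.058e-01]
[-0.012  0.309 -0.087 -0.133]
side [1.60e-03 2.21e+02 6.67e-02 2.70e-03 3.20e+01 6.60e-02]
[-0.143  0.103 -0.091 -0.033]
wrist [-3.500e-03  1.210e+03        nan  2.900e-03  1.908e+03        nan]
[-0.186 -0.153 -0.092 -0.006]
top [     nan 0.00e+00 6.88e-02 3.80e-03 1.46e+02 6.89e-02]
[-0.202 -0.192 -0.092 -0.001]
side [1.90e-03 2.21e+02 6.69e-02 1.50e-03 3.10e+01 6.67e-02]
[-0.194 -0.194 -0.092 -0.002]
side [1.20e-03 2.25e+02 6.66e-02 3.20e-03 3.20e+01 6.73e-02]
[-0.237 -0.193 -0.092 -0.   ]
side [1.30e-03 2.23e+02 6.69e-02 2.20e-03 3.30e+01 6.72e-02]
[-0.243 -0.192 -0.092  0.002]
```

Emit:
{"name": "send_rows", "arguments": {
  "steps": [
    {"translation":[0.02,0.03,0],"delta_rot":[0,0,0.09],"jaw":0.6},
    {"translation":[0.02,0.03,0],"delta_rot":[0,0,0.18],"jaw":0.6},
    {"translation":[0.02,0.03,0],"delta_rot":[0,0,0.27],"jaw":0.6},
    {"translation":[0.02,0.03,0],"delta_rot":[0,0,0.34],"jaw":0.6},
    {"translation":[0.02,0.03,0],"delta_rot":[0,0,0.38],"jaw":0.6},
    {"translation":[0.02,0.03,0],"delta_rot":[0,0,0.4],"jaw":0.6},
    {"translation":[0.02,0.03,0],"delta_rot":[0,0,0.42],"jaw":0.6},
    {"translation":[0.02,0.03,0],"delta_rot":[0,0,0.44],"jaw":0.6}
  ]
}}

```text
time: 12.7
tool_pos: [0.5293, 0.0697, 0.0564]
tool_rot: [-0.0, 0.821, 0.571, -0.001]
contact_force: [-6.0, -3.7, 7.2]
gripper_width: 0.104
grasp_force: 61.0
```

```bash
cat > m.py <<'E'
from k import *
go([0.5297,0.0700,0.0564],45)
print(tq()); look("top"); print(tq())
E
python3 m.py
```

```text
t 12.7 pos [0.5293 0.0697 0.0564] yawy -20.35 w 0.104 F [-6.  -3.7  7.2] T [-0.506  1.009  0.234] q [-0.01  0.04  1.97 -0.    1.14  0.35]
cm [ 0.05  0.03 -0.  ] rot [-2.8000e-03  1.0000e-03 -1.1406e+00]
[0.234 0.061 0.348 0.197]
top [     nan 0.00e+00 6.87e-02 9.10e-03 1.59e+02 6.87e-02]
[ 0.111  0.218  0.349 -0.03 ]
```

Emit:
{"name": "send_rows", "arguments": {
  "steps": [
    {"translation":[-0.04,-0.03,-0.03],"delta_rot":[0,0,0.02],"jaw":0.6},
    {"translation":[-0.04,-0.03,-0.03],"delta_rot":[0,0,0.04],"jaw":0.6},
    {"translation":[-0.04,-0.03,-0.03],"delta_rot":[0,0,0.06],"jaw":0.6},
    {"translation":[-0.04,-0.03,-0.03],"delta_rot":[0,0,0.08],"jaw":0.6},
    {"translation":[-0.04,-0.03,-0.03],"delta_rot":[0,0,0.1],"jaw":0.6},
    {"translation":[-0.04,-0.03,-0.03],"delta_rot":[0,0,0.12],"jaw":0.6},
    {"translation":[-0.04,-0.03,-0.03],"delta_rot":[0,0,0.14],"jaw":0.6},
    {"translation":[-0.04,-0.03,-0.03],"delta_rot":[0,0,0.16],"jaw":0.6}
  ]
}}

```text
time: 13.55
tool_pos: [0.5291, 0.0697, 0.0563]
tool_rot: [0.0, 0.864, 0.503, -0.001]
contact_force: [-5.1, -2.4, 5.7]
gripper_width: 0.102
grasp_force: 60.7
```

```bash
python3 m.py
```

```text
t 13.55 pos [0.5291 0.0697 0.0563] yawy -29.54 w 0.102 F [-5.1 -2.4  5.7] T [-0.387  0.776  0.219] q [-0.01  0.04  1.97 -0.    1.14  0.51]
cm [ 0.06  0.03 -0.01] rot [-1.600e-03  7.000e-04 -1.301e+00]
[0.219 0.06  0.508 0.199]
top [     nan 0.00e+00 6.88e-02 1.12e-02 1.60e+02 6.90e-02]
[ 0.131  0.218  0.508 -0.032]
```

Emit:
{"name": "send_rows", "arguments": {
  "steps": [
    {"translation":[-0.02,-0.02,0],"delta_rot":[0,0,0.01],"jaw":0.6},
    {"translation":[-0.02,-0.02,0],"delta_rot":[0,0,0.02],"jaw":0.6},
    {"translation":[-0.02,-0.02,0],"delta_rot":[0,0,0.03],"jaw":0.6},
    {"translation":[-0.02,-0.02,0],"delta_rot":[0,0,0.04],"jaw":0.6},
    {"translation":[-0.02,-0.02,0],"delta_rot":[0,0,0.05],"jaw":0.6},
    {"translation":[-0.02,-0.02,0],"delta_rot":[0,0,0.06],"jaw":0.6},
    {"translation":[-0.02,-0.02,0],"delta_rot":[0,0,0.07],"jaw":0.6},
    {"translation":[-0.02,-0.02,0],"delta_rot":[0,0,0.08],"jaw":0.6}
  ]
}}

```text
time: 14.4
tool_pos: [0.5291, 0.0697, 0.0564]
tool_rot: [0.0, 0.883, 0.469, -0.0]
contact_force: [-4.3, -2.2, 5.3]
gripper_width: 0.1
grasp_force: 60.6
```

```bash
python3 m.py
```

```text
t 14.4 pos [0.5291 0.0697 0.0564] yawy -34.1 w 0.1 F [-4.3 -2.2  5.3] T [-0.301  0.631  0.19 ] q [-0.01  0.03  1.97 -0.    1.14  0.59]
cm [ 0.06  0.03 -0.  ] rot [-8.0000e-04  6.0000e-04 -1.3806e+00]
[0.19  0.141 0.587 0.1  ]
top [     nan 0.00e+00 6.91e-02 1.21e-02 1.59e+02 6.91e-02]
[ 0.167  0.21   0.588 -0.015]
```

Emit:
{"name": "send_rows", "arguments": {
  "steps": [
    {"translation":[0,0,0],"delta_rot":[0,0,0.01],"jaw":0.6},
    {"translation":[0,0,0],"delta_rot":[0,0,0.02],"jaw":0.6},
    {"translation":[0,0,0],"delta_rot":[0,0,0.03],"jaw":0.6},
    {"translation":[0,0,0],"delta_rot":[0,0,0.04],"jaw":0.6},
    {"translation":[0,0,0],"delta_rot":[0,0,0.05],"jaw":0.6},
    {"translation":[0,0,0],"delta_rot":[0,0,0.06],"jaw":0.6},
    {"translation":[0,0,0],"delta_rot":[0,0,0.07],"jaw":0.6},
    {"translation":[0,0,0],"delta_rot":[0,0,0.08],"jaw":0.6}
  ]
}}

```text
time: 15.25
tool_pos: [0.5291, 0.0697, 0.0564]
tool_rot: [0.0, 0.901, 0.433, -0.0]
contact_force: [-4.0, -2.5, 5.6]
gripper_width: 0.102
grasp_force: 60.6
```

```bash
python3 m.py
```

```text
t 15.25 pos [0.5291 0.0697 0.0564] yawy -38.69 w 0.102 F [-4.  -2.5  5.6] T [-0.352  0.647  0.175] q [-0.01  0.03  1.97 -0.    1.14  0.67]
cm [ 0.06  0.03 -0.  ] rot [-8.0000e-04  6.0000e-04 -1.4606e+00]
[0.175 0.14  0.667 0.098]
top [2.06e-02 1.00e+00 6.86e-02 1.26e-02 1.65e+02 6.89e-02]
[ 0.146  0.209  0.668 -0.016]
```

Emit:
{"name": "send_rows", "arguments": {
  "steps": [
    {"translation":[0,0,0],"delta_rot":[0,0,0.006],"jaw":0.6},
    {"translation":[0,0,0],"delta_rot":[0,0,0.012],"jaw":0.6},
    {"translation":[0,0,0],"delta_rot":[0,0,0.018],"jaw":0.6},
    {"translation":[0,0,0],"delta_rot":[0,0,0.024],"jaw":0.6},
    {"translation":[0,0,0],"delta_rot":[0,0,0.03],"jaw":0.6},
    {"translation":[0,0,0],"delta_rot":[0,0,0.036],"jaw":0.6},
    {"translation":[0,0,0],"delta_rot":[0,0,0.042],"jaw":0.6},
    {"translation":[0,0,0],"delta_rot":[0,0,0.048],"jaw":0.6}
  ]
}}

```text
time: 16.1
tool_pos: [0.529, 0.0697, 0.0564]
tool_rot: [0.0, 0.912, 0.411, -0.0]
contact_force: [-4.0, -2.5, 5.0]
gripper_width: 0.101
grasp_force: 60.6
```

```bash
python3 m.py
```

```text
t 16.1 pos [0.529  0.0697 0.0564] yawy -41.43 w 0.101 F [-4.  -2.5  5. ] T [-0.345  0.629  0.155] q [-0.01  0.03  1.97 -0.    1.14  0.72]
cm [ 0.07  0.03 -0.  ] rot [-9.0000e-04  6.0000e-04 -1.5085e+00]
[0.155 0.173 0.715 0.059]
top [2.09e-02 3.00e+00 6.88e-02 1.36e-02 1.66e+02 6.88e-02]
[ 0.217  0.214  0.715 -0.01 ]
```

Emit:
{"name": "send_rows", "arguments": {
  "steps": [
    {"translation":[0,0,0],"delta_rot":[0,0,0.006],"jaw":0.6},
    {"translation":[0,0,0],"delta_rot":[0,0,0.012],"jaw":0.6},
    {"translation":[0,0,0],"delta_rot":[0,0,0.018],"jaw":0.6},
    {"translation":[0,0,0],"delta_rot":[0,0,0.024],"jaw":0.6},
    {"translation":[0,0,0],"delta_rot":[0,0,0.03],"jaw":0.6},
    {"translation":[0,0,0],"delta_rot":[0,0,0.036],"jaw":0.6},
    {"translation":[0,0,0],"delta_rot":[0,0,0.042],"jaw":0.6},
    {"translation":[0,0,0],"delta_rot":[0,0,0.048],"jaw":0.6}
  ]
}}

```text
time: 16.95
tool_pos: [0.529, 0.0697, 0.0564]
tool_rot: [0.0, 0.921, 0.389, -0.001]
contact_force: [-3.9, -2.1, 5.2]
gripper_width: 0.102
grasp_force: 60.6
```

```bash
python3 m.py
```

```text
t 16.95 pos [0.529  0.0697 0.0564] yawy -44.18 w 0.102 F [-3.9 -2.1  5.2] T [-0.348  0.63   0.211] q [-0.01  0.03  1.97 -0.    1.14  0.76]
cm [ 0.07  0.03 -0.  ] rot [-1.0000e-03  6.0000e-04 -1.5565e+00]
[0.211 0.173 0.763 0.059]
top [2.13e-02 5.00e+00 6.87e-02 1.41e-02 1.69e+02 6.88e-02]
[ 0.181  0.214  0.763 -0.008]
```

Emit:
{"name": "send_rows", "arguments": {
  "steps": [
    {"translation":[0,0,0],"delta_rot":[0,0,0.006],"jaw":0.6},
    {"translation":[0,0,0],"delta_rot":[0,0,0.012],"jaw":0.6},
    {"translation":[0,0,0],"delta_rot":[0,0,0.018],"jaw":0.6},
    {"translation":[0,0,0],"delta_rot":[0,0,0.024],"jaw":0.6},
    {"translation":[0,0,0],"delta_rot":[0,0,0.03],"jaw":0.6},
    {"translation":[0,0,0],"delta_rot":[0,0,0.036],"jaw":0.6},
    {"translation":[0,0,0],"delta_rot":[0,0,0.042],"jaw":0.6},
    {"translation":[0,0,0],"delta_rot":[0,0,0.048],"jaw":0.6}
  ]
}}

```text
time: 17.8
tool_pos: [0.529, 0.0697, 0.0564]
tool_rot: [0.0, 0.93, 0.367, -0.0]
contact_force: [-4.2, -1.3, 6.3]
gripper_width: 0.098
grasp_force: 60.6
```

```bash
python3 m.py
python3 - <<'E'
from k import *
f,R,t=shot("top"); w=cloud(f,R,t); z=w[...,2]; c=tocut(w)
po=(z>0.12)&(z<0.13)&(abs(c[...,0]-0.038)<0.03)&(abs(c[...,1]+0.036)<0.03); print("post",po.sum(),np.nanmean(c[po],0))
f=look("side"); im=f["pixels"]; cv2.imwrite("pics/s5.png",cv2.resize(im[185:320,130:330],None,fx=4,fy=4,interpolation=cv2.INTER_CUBIC))
E
```

```text
t 17.8 pos [0.529  0.0697 0.0564] yawy -46.92 w 0.098 F [-4.2 -1.3  6.3] T [-0.353  0.671  0.248] q [-0.01  0.03  1.97 -0.    1.14  0.81]
cm [ 0.07  0.03 -0.  ] rot [-9.0000e-04  6.0000e-04 -1.6044e+00]
[0.248 0.199 0.811 0.059]
top [2.19e-02 7.00e+00 6.89e-02 1.46e-02 1.67e+02 6.90e-02]
[ 0.181  0.241  0.811 -0.008]
post 55 [ 0.04196481 -0.03608638]
side [1.19e-02 2.21e+02 6.64e-02 1.20e-02 1.10e+02 6.70e-02]
```

View pics/s5.png

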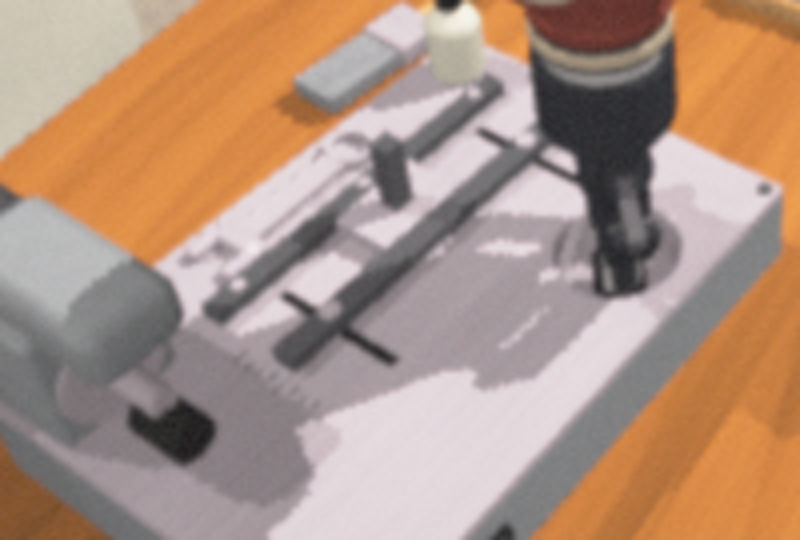

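The picture shows the gauge post at (392,170) upright between the bars, with the plate in contact. Joint effort rose by 0.027 N m, so the nip has just begun. Continuing in small steps.

Emit:
{"name": "send_rows", "arguments": {
  "steps": [
    {"translation":[0,0,0],"delta_rot":[0,0,0.006],"jaw":0.6},
    {"translation":[0,0,0],"delta_rot":[0,0,0.012],"jaw":0.6},
    {"translation":[0,0,0],"delta_rot":[0,0,0.018],"jaw":0.6},
    {"translation":[0,0,0],"delta_rot":[0,0,0.024],"jaw":0.6},
    {"translation":[0,0,0],"delta_rot":[0,0,0.03],"jaw":0.6},
    {"translation":[0,0,0],"delta_rot":[0,0,0.036],"jaw":0.6},
    {"translation":[0,0,0],"delta_rot":[0,0,0.042],"jaw":0.6},
    {"translation":[0,0,0],"delta_rot":[0,0,0.048],"jaw":0.6}
  ]
}}

```text
time: 18.75
tool_pos: [0.529, 0.0698, 0.0563]
tool_rot: [0.0, 0.939, 0.345, -0.001]
contact_force: [-3.8, -1.8, 6.5]
gripper_width: 0.105
grasp_force: 60.7
```

```bash
python3 m.py
```

```text
t 18.75 pos [0.529  0.0698 0.0563] yawy -49.66 w 0.105 F [-3.8 -1.8  6.5] T [-0.301  0.682  0.351] q [-0.01  0.03  1.97 -0.    1.14  0.86]
cm [ 0.07  0.03 -0.01] rot [-1.1000e-03  7.0000e-04 -1.6521e+00]
[0.351 0.289 0.859 0.059]
top [2.15e-02 7.00e+00 6.86e-02 1.46e-02 1.66e+02 6.88e-02]
[ 0.259  0.331  0.859 -0.01 ]
```

Emit:
{"name": "send_rows", "arguments": {
  "steps": [
    {"translation":[0,0,0],"delta_rot":[0,0,0.004],"jaw":0.6},
    {"translation":[0,0,0],"delta_rot":[0,0,0.007],"jaw":0.6},
    {"translation":[0,0,0],"delta_rot":[0,0,0.01],"jaw":0.6},
    {"translation":[0,0,0],"delta_rot":[0,0,0.013],"jaw":0.6},
    {"translation":[0,0,0],"delta_rot":[0,0,0.016],"jaw":0.6},
    {"translation":[0,0,0],"delta_rot":[0,0,0.019],"jaw":0.6},
    {"translation":[0,0,0],"delta_rot":[0,0,0.022],"jaw":0.6},
    {"translation":[0,0,0],"delta_rot":[0,0,0.025],"jaw":0.6}
  ]
}}

```text
time: 19.6
tool_pos: [0.529, 0.0698, 0.0563]
tool_rot: [0.0, 0.943, 0.333, -0.001]
contact_force: [-4.4, -1.7, 5.7]
gripper_width: 0.101
grasp_force: 60.7
```

```bash
python3 m.py
```

```text
t 19.6 pos [0.529  0.0698 0.0563] yawy -51.07 w 0.101 F [-4.4 -1.7  5.7] T [-0.326  0.69   0.377] q [-0.01  0.03  1.97 -0.    1.14  0.88]
cm [ 0.07  0.03 -0.01] rot [-1.1000e-03  7.0000e-04 -1.6768e+00]
[0.377 0.36  0.884 0.032]
top [2.17e-02 7.00e+00 6.89e-02 1.45e-02 1.72e+02 6.91e-02]
[ 0.396  0.38   0.884 -0.006]
```

Torque is 0.166 N m above free turning, about 14 N. Letting go and lifting.

Emit:
{"name": "send_rows", "arguments": {
  "steps": [
    {"translation":[0,0,0],"delta_rot":[0,0,0],"jaw":1.4},
    {"translation":[0,0,0],"delta_rot":[0,0,0],"jaw":2.2},
    {"translation":[0,0,0],"delta_rot":[0,0,0],"jaw":2.2},
    {"translation":[0,0,0],"delta_rot":[0,0,0],"jaw":2.2},
    {"translation":[0,0,-1],"delta_rot":[0,0,0],"jaw":2.2},
    {"translation":[0,0,-3],"delta_rot":[0,0,0],"jaw":2.2},
    {"translation":[0,0,-6],"delta_rot":[0,0,0],"jaw":2.2},
    {"translation":[0,0,-10],"delta_rot":[0,0,0],"jaw":2.2}
  ]
}}

```text
time: 20.45
tool_pos: [0.5279, 0.0699, 0.1559]
tool_rot: [-0.001, 0.943, 0.333, -0.002]
contact_force: [0.3, 0.3, 0.9]
gripper_width: 0.257
grasp_force: 0.0
```

Emit:
{"name": "send_rows", "arguments": {
  "steps": [
    {"translation":[0,0,-2],"delta_rot":[0,0,0],"jaw":2.2},
    {"translation":[0,0,-4],"delta_rot":[0,0,0],"jaw":2.2},
    {"translation":[0,0,-5],"delta_rot":[0,0,0],"jaw":2.2},
    {"translation":[0,0,-5],"delta_rot":[0,0,0],"jaw":2.2},
    {"translation":[0,0,-5],"delta_rot":[0,0,0],"jaw":2.2},
    {"translation":[0,0,-5],"delta_rot":[0,0,0],"jaw":2.2},
    {"translation":[0,0,-5],"delta_rot":[0,0,0],"jaw":2.2},
    {"translation":[0,0,-5],"delta_rot":[0,0,0],"jaw":2.2}
  ]
}}

```text
time: 21.25
tool_pos: [0.5288, 0.0699, 0.205]
tool_rot: [-0.0, 0.943, 0.333, -0.001]
contact_force: [-0.2, -0.9, 0.1]
gripper_width: 0.262
grasp_force: 0.0
```

Run:
```python
from k import *
go([0.529,0.0698,0.2],-51)
f,R,t=shot("wrist"); w=cloud(f,R,t); z=w[...,2]; c=tocut(w)
kn=(np.linalg.norm(w[...,:2]-[0.5295,0.07],axis=-1)<0.025)&(z>0.057)&(z<0.069)
r=cv2.minAreaRect(w[kn][:,:2].astype(np.float32)); print("knob",kn.sum(),r)
f,R,t=shot("top"); w=cloud(f,R,t); z=w[...,2]; c=tocut(w)
po=(z>0.12)&(z<0.13)&(abs(c[...,0]-0.038)<0.03)&(abs(c[...,1]+0.036)<0.03); print("post",po.sum(),np.nanmean(c[po],0))
pl=(z>0.072)&(z<0.085)&(c[...,0]>0.025)&(c[...,0]<0.0600)&(abs(c[...,1]+0.036)<0.045)
print("plate y range",np.percentile(c[pl],[2,98],axis=0),cv2.minAreaRect(w[pl][:,:2].astype(np.float32)))
look("top")
```

```text
t 21.25 pos [0.5288 0.0699 0.205 ] yawy -51.11 w 0.262 F [-0.2 -0.9  0.1] T [ 0.011 -0.007 -0.032] q [-0.01 -0.14  1.87  0.    1.42  0.88]
cm [0.01 0.02 0.5 ] rot [-0.0012  0.0014 -0.0019]
knob 477 ((0.5298646092414856, 0.0693841353058815), (0.030176518484950066, 0.009769300930202007), 38.89889144897461)
post 0 [nan nan]
plate y range [[ 0.0272381  -0.06526151]
 [ 0.0593976  -0.04971691]] ((0.6536770462989807, 0.07988619059324265), (0.03478051349520683, 0.016379648819565773), 1.1478365659713745)
top [     nan 0.00e+00      nan 1.46e-02 1.76e+02 6.89e-02]
```

```bash
python3 -c "
from plant import *
print(job_done())"
```

```text
the job is handed in; nothing more can be done
None
```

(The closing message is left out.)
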